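Hook the tag die out from under the hand press

TASK

The luggage-tag cutting die (one end round, one square) has been left far back on the press bed, under the platen where the hand does not fit. Take the hook from its slanted rest and draw the die with it to the front edge of the bed without letting it fall off, keeping your fingers off the die until it is there; then lift it out and set it down gently, flat and the same way up, in the free compartment of the die tray. Put the hook back in its rest as it was, and leave everything else where it is.

Things in the scene. Friction and masses are not known exactly. Their poses are not given: they have to be found in the camera images.
- tag_die: Die to fetch: loop of 4 mm steel strip, 25 mm high, open above and below, 0.18-0.34 kg. Outline 90 mm (own x) by 52 mm (y): half circle at the -x end, straight sides x=-19 to 45, square +x end. A tie bar crosses it at x=18, 16-24 mm up; empty from x=-41 to 15. Origin: middle of the outline, underside; z up. Starts with its round end to the press's front within 0.35 rad.
- press: Green hand press, fixed. Origin on the table under the ram, front to -x. White bed: top z=30 mm, x -110 (front edge) to 85, y +-120; base 18 mm high, y +-125. Platen over it: z 155 to 175, x -92 to 85, y +-100. Head above the platen: x from -50 back, y +-94, z 200-312. Pillars 28 mm thick at x=112, y=+-75. Lever at y=-135 rises from z=235 to 530. Die's middle starts at x -26 to -2, y near +-52.
- bed_front (a point): Middle of the front edge of the bed's top (press frame x=-110, y=0, z=30 mm).
- platen_front (a point): Middle of the platen's lower front edge (press frame x=-92, y=0, z=155 mm). The way in under it is 125 mm high.
- hook: Hook, 220 mm, 0.1 kg: wooden handle 90 long, 22x22 mm; steel rod 130 long, 8 thick, ending in a 22 mm leg bent at 90 deg. Origin on the handle's centre line, 50 mm above its lower end. Own axes: handle faces look to +-y; from handle to rod the tool runs along (cos40, 0, -sin40 deg), forward and down; the leg points along (-sin40, 0, -cos40 deg). In the rest its z is vertical, its x the rest's x.
- hook_tip (a point): End of the hook's leg on its centre line (the round end reaches 4 mm further). From the hook's origin: 124 mm along own x, 133 mm down own z. The bend between rod and leg is 14 mm further along x and 17 mm higher.
- hook_rest: Wooden rest, fixed: base 150x100x12 mm; a board 60 wide, 105 long, falling 40 deg towards +x, with two ribs that make a channel 15 wide, 11.5 deep for the rod. The handle juts from the board's upper end, leaning to -x, its shoulder on the board's end; the last 25 mm of rod and the leg hang past the lower end. The hook lies loose: lift it up and forward. Origin: centre of the base's underside.
- rest_home (a point): Where the hook's origin is when the hook lies in its rest (rest frame x=-78, y=0, z=152 mm); its axes are then parallel to the rest's.
- die_tray: Plywood tray, fixed, 122 mm (own x) by 239 mm (own y): floor 6 mm thick, rim and middle divider 18 mm above the table and 5 mm thick; two compartments 112 x 112 mm, so the die fits at any yaw. Origin: centre of its underside. The compartment at -y holds the rectangular die, the one at +y is free.
- tray_free (a point): Centre of the floor of the tray's free compartment (tray frame y=+58 mm, 6 mm above the table).
- round_die: Bystander: round cutting die, a steel ring 56 mm across, 25 mm high, on the bed beside the tag die, their middles about 105 mm apart across the bed. Origin: centre of its underside.
- square_die: Bystander: rectangular cutting die 65 x 50 mm, 25 mm high, in the tray's other compartment. Origin: centre of its underside.
- strap_a: Bystander: light leather strap 170 x 30 x 5 mm flat on the bench before the press. Origin: centre of its underside.
- strap_b: Bystander: dark leather strap 170 x 30 x 5 mm flat on the bench before the press. Origin: centre of its underside.
- awl: Bystander: awl 150 mm long, about 30 mm thick, lying on the bench beside the press. Origin under its middle.
- mallet: Bystander: mallet lying on the bench beside the press, 170 mm long, white head 60 mm thick.
- rivet_jar: Bystander: glass jar 64 mm across, 75 mm high, beside the press. Origin: centre of its underside.
- dye_bottle: Bystander: white bottle 48 mm across, 110 mm high, beside the press. Origin: centre of its underside.

How it is judged:
By the outcome, as a careful person would: the job done as asked, in the order asked, and still so for the second after the job is handed in, with the robot touching nothing.
It also fails if it takes over 72 s, if anything falls off the work surface, if the arm or the gripper's body presses on something with over 40 N, if the wrist force passes 120 N, or if a joint passes its speed limit or range.

ROBOT

A 6-joint arm with a two-finger parallel gripper is mounted at the origin on the work surface. World frame = base frame: x ahead of the robot, y to its left, z up, the work surface at z = 0. Lengths are in m, angles in rad, forces in N, time in s.
With the tool pointing down it reaches from about 0.35 to 0.925 m from the base axis. Payload 6.4 kg.
Tool frame: the origin (TCP) lies midway between the tips of the shut fingers; the grasp point (between the pads) lies env.grip_point_offset behind it (env.grip_point_offset is the distance from the TCP to the grasp point, in m); z points along the fingers, y is the line along which they close (so a half turn about z gives the same grasp; the last joint's range is limited). The gripper opens to 85 mm and grips with 20 to 120 N. Pads are 22 mm wide; open, the fingers measure 114 mm over their backs; the gripper's body (76 mm by 85 mm) begins 54 mm behind the grasp point. The pads swing forward as they close: fully open they stand 13 mm farther back than shut.
Start: joints at [1.069, 0.245, 1.558, -0, 1.339, -0.174], TCP at [0.209, 0.615, 0.231] pointing down, gripper open.
Joint ranges: [-3.13, 3.13], [-1.02, 2.26], [0.13, 2.54], [-0.95, 4.09], [0.21, 2.88], [-2.74, 2.74]. Speed limits (rad/s): [2.57, 2.57, 3.14, 3.14, 3.14, 3.14].

INTERFACE

Orientations are given as [roll, pitch, yaw] about the fixed x, y, z axes, in that order (R = Rz(yaw) Ry(pitch) Rx(roll)).
In Python, from bench import env gives the robot as it stands.
- The arm moves only by the shell command python3 steer.py FILE [OPENING] [FORCE], which reads ROWS from the file FILE. ROWS is a JSON list that holds a single list of rows (three levels of brackets), with 1 to 10 rows, each of 6 numbers: dx, dy, dz in m, then a rotation vector rx, ry, rz in rad; each row shifts and turns the commanded pose from where the row before left it, along the tool's axes as they then stand; what a row does not reach is not made up. A row lasts 1/12 s, in which the tool goes at most 0.0417 m and 0.125 rad, less where a joint would pass 70% of its speed; a pose out of reach is approached as far as the arm can. OPENING is the finger opening in m, set as the command begins (- or left out keeps the last). The fingers move at their own pace and stop on an object; FORCE is the grip in N (left out, the last holds). Time passes only in rows, so rows that do not move let the fingers close. It prints the time, the measured TCP pose, the force, the opening and the grip force at its end. Input that does not fit is refused with a message, and nothing moves.
- env.get_obs(): the state, without advancing time (a new reading comes with each control period).
- env.grab_frame(name): name is "side" or "top" or "wrist"; returns the picture (400x640x3 uint8, blue, green, red); there is no depth.
- env.camera_model(name): a dict with "fx", "fy", "cx", "cy" (pixels), "extrinsics" (4x4, takes a point from camera to world coordinates). Camera axes: x right, y down, z forward; pixel columns grow to the right and rows downward; lengths in m; the calibration is good to about 2 mm. A picture is of the moment at which its call begins: read the wrist's pose just before it. camera_model takes no time and is no camera call; for the wrist camera it gives the pose at the moment of the call.
- env.hand_in(): hands the job in; it is judged then, once.
The state is a dict: "time_s": time; "joints": joint angles; "dq": joint speeds; "joint_efforts": joint torques, N m; "tcp_pos": TCP position; "tool_rot": TCP orientation; "wrist_force": force on the tool from outside, world axes, zero at the start; "ft_torque": the same for the moment, N m; "finger_gap": finger opening in m; "gripper_force": force on a finger pad.
Only numpy, scipy, OpenCV 4.12 (cv2) and the standard library are available. Lean on these libraries where they do the work, as an engineer would, in place of code of your own. Each camera call takes 0.05 s, during which the arm holds its last target. There are 200 camera calls.

## Working session

There is one attempt and no reset: what is moved stays moved. The work goes in short steps, Python scripts to look and compute and a shell command to move; the robot and the scene stay as the last step left them, time stands still between calls to the robot, and variables do not carry over. Pictures are saved under pics/ and viewed, at most 10 in all, crops included, and the job is handed in when it is done.

```bash
ls; mkdir -p pics
python3 - <<'E'
from bench import env
import cv2,numpy as np
for n in("top","side"):
    f=env.grab_frame(n); cv2.imwrite(f"pics/{n}0.png",f)
    m=env.camera_model(n); print(n,m["fx"],m["fy"],m["cx"],m["cy"]); print(np.round(m["extrinsics"],4))
o=env.get_obs(); print(o, env.grip_point_offset)
E
```

```text
bench.py
pics
steer.py
top 472.20561784308217 472.20561784308217 313.10692799496184 195.02069879823136
[[-8.0000e-04 -9.8050e-01  1.9670e-01  2.9820e-01]
 [-1.0000e+00  7.0000e-04 -2.0000e-04  3.8000e-03]
 [ 1.0000e-04 -1.9670e-01 -9.8050e-01  1.3446e+00]
 [ 0.0000e+00  0.0000e+00  0.0000e+00  1.0000e+00]]
side 512.0624385322066 512.0624385322066 319.0143234523864 202.53748791744616
[[ 0.8659 -0.2378  0.4401  0.0081]
 [-0.4998 -0.4473  0.7417 -0.9455]
 [ 0.0205 -0.8622 -0.5062  0.7576]
 [ 0.      0.      0.      1.    ]]
{'time_s': 0.1, 'joints': array([ 1.06890040e+00,  2.45723696e-01,  1.55887847e+00,  1.03601973e-05,
        1.33867150e+00, -1.74140050e-01]), 'dq': array([-0.00080085, -0.00033542, -0.00356594, -0.00188736,  0.00116506,
        0.0011981 ]), 'joint_efforts': array([ 2.59063318e-04, -4.30665064e+01, -3.27133262e+01, -1.98003124e-05,
        2.67849915e-03, -2.33155890e-05]), 'tcp_pos': array([0.20902677, 0.61496061, 0.23031097]), 'tool_rot': array([-3.13993881e+00, -3.01180215e-04,  2.81383414e+00]), 'wrist_force': array([-0.25172069, -0.09079801, -0.64406022]), 'ft_torque': array([ 0.00144054,  0.00368735, -0.02995779]), 'gripper_force': 0.0, 'finger_gap': 0.08558932944334459} 0.0187
```
View pics/top0.png

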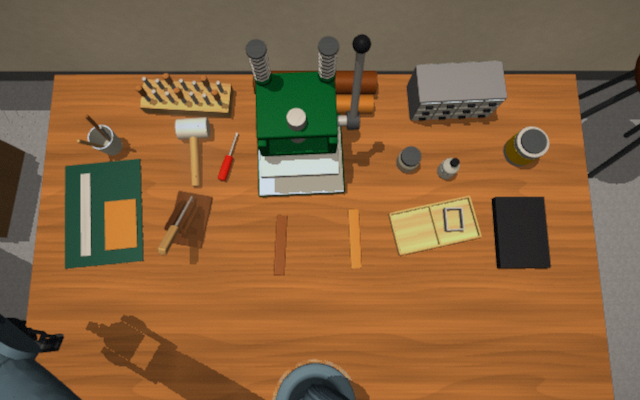

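View pics/side0.png

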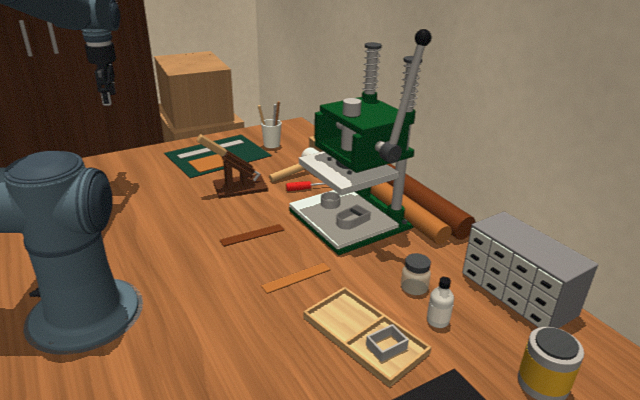

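Run:
```python
import cv2,numpy as np
t=cv2.imread("pics/top0.png");s=cv2.imread("pics/side0.png")
def crop(im,x0,y0,w,h,k,st=10):
    c=cv2.resize(im[y0:y0+h,x0:x0+w],None,fx=k,fy=k,interpolation=cv2.INTER_CUBIC)
    for x in range((x0+st-1)//st*st,x0+w,st):
        cv2.line(c,((x-x0)*k+k//2,0),((x-x0)*k+k//2,6),(0,255,255),1); cv2.putText(c,str(x),((x-x0)*k+k//2,16),0,.35,(0,255,255))
    for y in range((y0+st-1)//st*st,y0+h,st):
        cv2.line(c,(0,(y-y0)*k+k//2),(6,(y-y0)*k+k//2),(0,255,255),1); cv2.putText(c,str(y),(8,(y-y0)*k+k//2+4),0,.35,(0,255,255))
    return c
a=np.hstack([crop(t,150,185,66,70,6),crop(s,190,130,80,70,5)]); 
cv2.imwrite("pics/c1.png",a); print(a.shape) if 0 else None
```

```bash
python3 - <<'E' 2>&1
import cv2,numpy as np
E
cat > crop.py <<'E'
import cv2,numpy as np
def crop(im,x0,y0,w,h,k,st=10):
    c=cv2.resize(im[y0:y0+h,x0:x0+w],None,fx=k,fy=k,interpolation=cv2.INTER_CUBIC)
    for x in range((x0+st-1)//st*st,x0+w,st):
        p=int((x-x0+.5)*k); cv2.line(c,(p,0),(p,6),(0,255,255),1); cv2.putText(c,str(x),(p,16),0,.35,(0,255,255))
    for y in range((y0+st-1)//st*st,y0+h,st):
        p=int((y-y0+.5)*k); cv2.line(c,(0,p),(6,p),(0,255,255),1); cv2.putText(c,str(y),(8,p+4),0,.35,(0,255,255))
    return c
def fit(ims,W=800,H=600):
    o=np.zeros((H,W,3),np.uint8)
    for im,x,y in ims: 
        im=im[:H-y,:W-x]; o[y:y+im.shape[0],x:x+im.shape[1]]=im
    return o
E
python3 - <<'E'
from crop import *
t=cv2.imread("pics/top0.png");s=cv2.imread("pics/side0.png")
cv2.imwrite("pics/c1.png",fit([(crop(t,155,187,65,70,6),0,0),(crop(s,190,130,80,70,5),400,0),(crop(s,285,180,130,72,6),0,420) if 0 else (crop(t,250,130,100,70,4),0,425),(crop(s,285,185,130,70,3),405,360)]))
cv2.imwrite("pics/c2.png",fit([(crop(s,285,185,130,65,6),0,0),(crop(t,385,190,100,70,4),0,395),(crop(s,300,285,135,100,3),402,395)]))
E
```

```text
Traceback (most recent call last):
ValueError: all the input array dimensions except for the concatenation axis must match exactly, but along dimension 0, the array at index 0 has size 420 and the array at index 1 has size 350
```

View pics/c1.png

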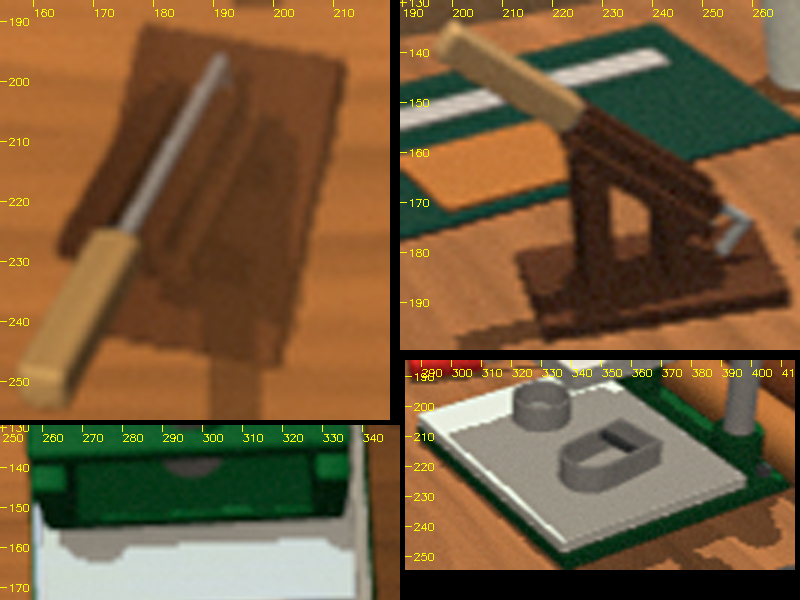

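View pics/c2.png

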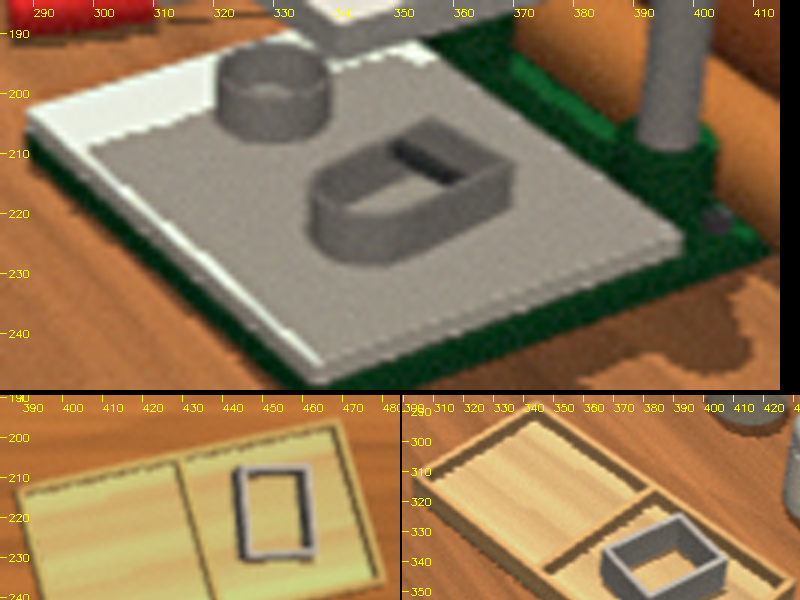

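```bash
cat > geo.py <<'E'
import numpy as np
from scipy.optimize import least_squares
from bench import env
M={n:env.camera_model(n) for n in("top","side")}
def proj(n,P,m=None):
    m=m or M[n];E=np.array(m["extrinsics"]);p=(np.atleast_2d(P)-E[:3,3])@E[:3,:3]
    return np.c_[m["fx"]*p[:,0]/p[:,2]+m["cx"],m["fy"]*p[:,1]/p[:,2]+m["cy"]]
def put(q,P):
    P=np.atleast_2d(P).astype(float);c,s=np.cos(q[2]),np.sin(q[2])
    return np.c_[q[0]+c*P[:,0]-s*P[:,1],q[1]+s*P[:,0]+c*P[:,1],P[:,2]]
def fit(obs,q0):
    def f(q): return np.concatenate([(proj(n,put(q,np.array(P)/1000))-np.array(uv)).ravel() for n,P,uv in obs])
    r=least_squares(f,q0,loss='soft_l1'); return r.x,r.fun.reshape(-1,2)
E
cat > m1.py <<'E'
from geo import *
np.set_printoptions(precision=4,suppress=True)
pr,e=fit([("side",[-110,120,30],(289.2,202.5)),("side",[-110,-120,30],(338.2,245.8)),("side",[85,-120,30],(398.2,223.8)),
 ],[.6,0,0]); print("press",pr,e.tolist())
c,s=np.cos(np.radians(40)),np.sin(np.radians(40))
def H(a,w=0,l=0): # along d, side w, leg l; rest frame
    return [-78+a*c-l*s,w,152-a*s-l*c]
re,e=fit([("top",[75,50,12],(178.7,190.7)),("top",[75,-50,12],(212,197.3)),("top",[-75,-50,12],(201.5,247.3)),("side",[-75,-50,0],(218.9,197.9)),("side",[75,-50,0],(267.1,188.1)),("side",[-75,50,12],(212.9,179.9)),
 ("top",H(184),(191.2,196)),("top",H(50),(174.2,225.2)),("side",H(180,0,22),(253.5,179.4)),("side",H(180),(258.5,173.1))],[.5,.3,-.2]); print("rest",re,e.round(1).tolist())
tr,e=fit([("top",[61,119.5,18],(388.75,213.75)),("top",[61,-119.5,18],(469,196.25)),("top",[-61,-119.5,18],(480.5,235.75)),("side",[-61,119.5,18],(303.2,313.8)),("side",[61,119.5,18],(345.5,286.8))],[.5,-.3,.2]); print("tray",tr,e.round(1).tolist())
th=np.linspace(np.pi/2,3*np.pi/2,41)
arc=np.c_[-19+26*np.cos(th),26*np.sin(th),0*th]
def f(q):
    r=(proj("side",put(q,np.array([[45,26,55],[45,-26,55],[45,-26,30]])/1e3))-[(356.5,204.2),(370.5,211.7),(369.8,218.2)]).ravel()
    t=proj("side",put(q,(arc+[0,0,55])/1e3));b=proj("side",put(q,(arc+[0,0,30])/1e3))
    return np.r_[r,t[:,0].min()-336.2,b[:,1].max()-228.9]
r=least_squares(f,[pr[0],pr[1]-.05,pr[2]]);print("die",r.x,r.fun)
d=r.x
print("die in press",(np.array([[np.cos(pr[2]),np.sin(pr[2])],[-np.sin(pr[2]),np.cos(pr[2])]])@(d[:2]-pr[:2])),d[2]-pr[2])
E
python3 m1.py
```

```text
press [0.6812 0.0429 0.0471] [[-0.02491741351394694, 0.5077340103042616], [-0.404771071763264, -0.20696499086750464], [0.47261351921872574, -0.260471969833759]]
rest [ 0.4984  0.3581 -0.1774] [[-1.0, -0.8], [-0.4, -1.5], [-1.5, -0.0], [-0.8, 1.0], [0.6, 3.2], [-0.9, 0.1], [0.6, -0.6], [0.4, 1.7], [0.6, 0.2], [-0.1, 1.0]]
tray [ 0.48   -0.3413  0.2167] [[-0.0, -1.4], [0.6, -1.7], [1.2, 0.3], [-0.5, -1.6], [-1.4, 0.6]]
die [ 0.6672 -0.0031  0.2093] [-0.099  -0.6475 -0.0414 -0.4925 -0.0094  1.0008  0.1459  0.0957]
die in press [-0.0162 -0.0453] 0.16213506119110274
```

```bash
cat > to.py <<'E'
import sys,numpy as np
from bench import env
from scipy.spatial.transform import Rotation as R
np.set_printoptions(precision=4,suppress=True)
def to(p,rpy=None):
    o=env.get_obs();A=R.from_euler('xyz',o['tool_rot'])
    print("now",o['tcp_pos'],o['tool_rot'],"t",o['time_s'])
    print("d tool(before turn)",A.inv().apply(np.array(p)-o['tcp_pos']))
    if rpy is not None:
        B=R.from_euler('xyz',rpy);print("rotvec",(A.inv()*B).as_rotvec(),"d tool(after turn)",B.inv().apply(np.array(p)-o['tcp_pos']))
if __name__=="__main__":
    v=[float(x) for x in sys.argv[1:]];to(v[:3],v[3:] or None)
E
python3 to.py .4216 .3719 .27 3.14159 0 2.964
```

```text
now [0.209  0.615  0.2303] [-3.1399 -0.0003  2.8138] t 0.1
d tool(before turn) [-0.2795 -0.1618 -0.0395]
rotvec [-0.0016 -0.0004 -0.1502] d tool(after turn) [-0.2522 -0.2017 -0.0397]
```

```bash
echo '[[[0,0,-0.02,0,0,-0.075],[0,0,-0.02,0,0,-0.075],[-0.0252,-0.0202,0,0,0,0],[-0.0252,-0.0202,0,0,0,0],[-0.0252,-0.0202,0,0,0,0],[-0.0252,-0.0202,0,0,0,0],[-0.0252,-0.0202,0,0,0,0],[-0.0252,-0.0202,0,0,0,0],[-0.0252,-0.0202,0,0,0,0],[-0.0252,-0.0202,0,0,0,0]]]' > m.json && python3 steer.py m.json 0.085
echo '[[[-0.0252,-0.0202,0,0,0,0],[-0.0252,-0.0202,0,0,0,0],[0,0,0,0,0,0]]]' > m.json && python3 steer.py m.json
python3 to.py .4216 .3719 .27 3.14159 0 2.964
python3 - <<'E'
from geo import *
import cv2
m=env.camera_model("wrist");f=env.grab_frame("wrist");np.save("w1.npy",np.array([m]),allow_pickle=True)
from crop import crop
cv2.imwrite("pics/w1.png",f)
f=env.grab_frame("side");
cv2.imwrite("pics/w1b.png",crop(f,0,0,640,400,1,50))
cv2.imwrite("pics/w1.png",np.vstack([crop(cv2.imread("pics/w1.png"),0,0,640,400,1,50)]))
E
```

```text
time_s: 0.93
tcp_pos: [0.3796, 0.4192, 0.2708]
tool_rot: [-3.141, -0.001, 2.964]
wrist_force: [0.6, -0.3, 0.8]
finger_gap: 0.0852
gripper_force: 0.0
time_s: 1.18
tcp_pos: [0.4244, 0.3685, 0.2708]
tool_rot: [-3.14, 0.001, 2.958]
wrist_force: [0.9, -0.1, 0.2]
finger_gap: 0.0849
gripper_force: 0.0
now [0.4244 0.3685 0.2708] [-3.14    0.0007  2.9584] t 1.1833
d tool(before turn) [0.0033 0.0029 0.0008]
rotvec [-0.0016  0.0007 -0.0056] d tool(after turn) [0.0033 0.0029 0.0008]
```

View pics/w1.png

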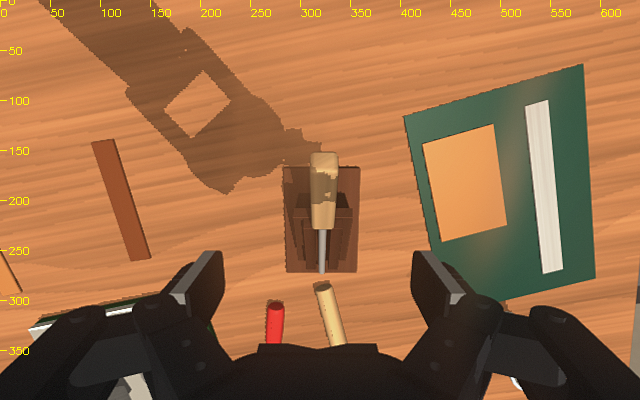

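```bash
cat > m2.py <<'E'
from geo import *
np.set_printoptions(precision=4,suppress=True)
M["w"]=np.load("w1.npy",allow_pickle=True)[0]
c,s=np.cos(np.radians(40)),np.sin(np.radians(40))
def H(a,n=0,w=0): return [-78+a*c+n*s,w,152-a*s+n*c]
print(M["w"]["extrinsics"])
for nm,P in dict(htop=H(-40,11),hshould=H(50,11),rodend=H(184),b0=[-75,50,12],b1=[75,50,12],b2=[-75,-50,12],b3=[75,-50,12]).items():
    print(nm,proj("w",put([.4984,.3581,-.1774],np.array(P)/1e3)))
q,e=fit([("w",H(-40,11,11),(338,154)),("w",H(-40,11,-11),(310,154)),("w",H(50,11),(323.5,229)),("w",H(184),(322,272)),("w",[-75,50,12],(359,167)),("w",[-75,-50,12],(283,167)),("w",[75,50,12],(356.5,272)),("w",[75,-50,12],(286,272))],[.5,.36,-.18])
print(q,e.round(1).tolist()); print(put(q,[-.078,0,.152]))
E
python3 m2.py
```

```text
[[ 0.1821  0.9464  0.2669  0.3574]
 [ 0.9833 -0.1748 -0.0512  0.3817]
 [-0.0018  0.2717 -0.9624  0.4132]
 [ 0.      0.      0.      1.    ]]
htop [[320.334  170.6068]]
hshould [[320.0886 230.5375]]
rodend [[319.8282 271.9552]]
b0 [[358.3976 166.4209]]
b1 [[355.235  271.9692]]
b2 [[280.3345 166.8401]]
b3 [[284.3171 272.2715]]
[ 0.4973  0.3609 -0.1793] [[1.3, 14.4], [-1.0, 14.5], [-0.6, 0.0], [-0.3, -1.1], [1.6, -1.7], [-0.6, -1.5], [0.5, -1.0], [0.0, -0.8]]
[[0.4206 0.3749 0.152 ]]
```

```bash
python3 to.py .4215 .3748 .133 3.14159 0 2.963
```

```text
now [0.4219 0.3712 0.2708] [-3.1413 -0.0009  2.9615] t 1.2833
d tool(before turn) [0.0009 0.0035 0.1378]
rotvec [-0.0003 -0.0009 -0.0015] d tool(after turn) [0.0011 0.0034 0.1378]
```

```bash
echo '[[[0.001,0.0034,0.03,0,0,0],[0,0,0.03,0,0,0],[0,0,0.03,0,0,0],[0,0,0.03,0,0,0],[0,0,0.0178,0,0,0],[0,0,0,0,0,0],[0,0,0,0,0,0]]]' > m.json && python3 steer.py m.json
echo '[[[0,0,0,0,0,0],[0,0,0,0,0,0],[0,0,0,0,0,0],[0,0,0,0,0,0],[0,0,0,0,0,0],[0,0,0,0,0,0]]]' > m.json && python3 steer.py m.json 0.0 60
echo '[[[0,0,0,0,0,0],[0,0,0,0,0,0]]]' > m.json && python3 steer.py m.json; python3 to.py .4215 .3748 .133 3.14159 0 2.963
```

```text
time_s: 1.87
tcp_pos: [0.4199, 0.3761, 0.1327]
tool_rot: [-3.14, -0.002, 2.965]
wrist_force: [0.5, -0.1, 0.6]
finger_gap: 0.0851
gripper_force: 0.0
time_s: 2.37
tcp_pos: [0.4215, 0.3757, 0.1343]
tool_rot: [3.141, 0.001, 2.964]
wrist_force: [-1.1, -0.6, 2.0]
finger_gap: 0.021
gripper_force: 59.9
time_s: 2.53
tcp_pos: [0.4215, 0.3757, 0.1342]
tool_rot: [3.141, 0.001, 2.964]
wrist_force: [-1.0, -0.1, 4.6]
finger_gap: 0.0214
gripper_force: 60.1
now [0.4215 0.3757 0.1342] [3.141  0.0007 2.9638] t 2.5333
d tool(before turn) [-0.0002 -0.0009  0.0012]
rotvec [0.0006 0.0007 0.0008] d tool(after turn) [-0.0002 -0.0009  0.0012]
```

```bash
cat > tip.py <<'E'
import sys
from to import *
T=np.array([-.124,0,.1152])
def Rt(yaw,tilt): return R.from_euler('z',yaw)*R.from_euler('xyz',[np.pi,0,np.pi])*R.from_euler('y',-tilt)
def tipnow():
    o=env.get_obs(); return R.from_euler('xyz',o['tool_rot']).apply(T)+o['tcp_pos']
if __name__=="__main__":
    v=[float(x) for x in sys.argv[1:]]
    B=Rt(v[3],v[4]);print("tip",tipnow());to(np.array(v[:3])-B.apply(T),B.as_euler('xyz'))
E
echo '[[[0,0,-0.01,0,0,0],[-0.01,0,-0.012,0,0,0],[-0.02,0,-0.025,0,0,0],[-0.02,0,-0.03,0,0,0],[0,0,-0.04,0,0,0],[0,0,-0.04,0,0,0],[0,0,0,0,0,0]]]' > m.json && python3 steer.py m.json - 80
python3 tip.py .52 -.01 .15 .047 .35
```

```text
time_s: 3.12
tcp_pos: [0.4749, 0.3682, 0.302]
tool_rot: [3.131, 0.014, 2.963]
wrist_force: [1.5, 1.6, 0.3]
finger_gap: 0.0209
gripper_force: 78.3
tip [0.5988 0.3471 0.1885]
now [0.4749 0.3682 0.302 ] [3.131  0.0141 2.963 ] t 3.1167
d tool(before turn) [ 0.0417 -0.3999  0.0815]
rotvec [-0.0306 -0.3333 -0.2246] d tool(after turn) [ 0.1505 -0.3799  0.0369]
```

```bash
echo '[[[0.03,-0.02,0,0,0,0],[0.012,-0.038,0,0,0,0],[0,-0.04,0,0,0,0],[0,-0.04,0,0,0,0],[0,-0.04,0,0,0,0],[0,-0.04,0,0,0,0],[0,-0.04,0,0,0,0],[0,-0.04,0,0,0,0],[0,-0.04,0,0,0,0],[0,-0.04,0,0,0,0]]]' > m.json && python3 steer.py m.json
echo '[[[0,-0.02,0,0,0,-0.075],[0,0,0,0,0,-0.075],[0,0,0,0,0,-0.075],[0,0,0,0,-0.117,0],[0,0,0,0,-0.117,0],[0,0,0,0,-0.117,0],[0,0,0,0,0,0]]]' > m.json && python3 steer.py m.json
python3 tip.py .53 -.01 .08 .047 .35
```

```text
time_s: 3.95
tcp_pos: [0.3617, 0.0003, 0.2914]
tool_rot: [-3.141, 0.002, 2.964]
wrist_force: [1.6, -1.1, -1.1]
finger_gap: 0.0209
gripper_force: 78.4
time_s: 4.53
tcp_pos: [0.3571, -0.018, 0.2906]
tool_rot: [-3.138, 0.357, -3.096]
wrist_force: [0.5, 0.1, -1.0]
finger_gap: 0.0211
gripper_force: 78.4
tip [ 0.5134 -0.0112  0.226 ]
now [ 0.3571 -0.018   0.2906] [-3.1384  0.3566 -3.0958] t 4.5333
d tool(before turn) [0.0346 0.0003 0.1418]
rotvec [-0.0036  0.0066 -0.0011] d tool(after turn) [ 0.0337 -0.0001  0.142 ]
```

```bash
echo '[[[0.0087,0,0.0355,0,0,0],[0.0087,0,0.0355,0,0,0],[0.0087,0,0.0355,0,0,0],[0.0087,0,0.0355,0,0,0],[0,0,0,0,0,0],[0,0,0,0,0,0]]]' > m.json && python3 steer.py m.json
python3 tip.py .645 -.008 .08 .047 .35
python3 - <<'E'
from crop import *
from bench import env
f=env.grab_frame("side");cv2.imwrite("pics/s2full.png",f)
m=env.camera_model("wrist");g=env.grab_frame("wrist");np.save("w2.npy",np.array([m]),allow_pickle=True)
cv2.imwrite("pics/s2.png",fit([(crop(f,240,150,180,105,4,20),0,0),(crop(g,160,200,320,144,1,20) if 0 else cv2.resize(g,(360,180)) ,0,420)][:1]+[(crop(g,0,0,640,180,1,50),0,420)]))
E
```

```text
time_s: 5.03
tcp_pos: [0.374, -0.0163, 0.144]
tool_rot: [3.139, 0.345, -3.095]
wrist_force: [-0.2, -0.4, 0.1]
finger_gap: 0.0208
gripper_force: 78.5
tip [ 0.5295 -0.0087  0.0776]
now [ 0.374  -0.0163  0.144 ] [ 3.1388  0.3451 -3.0947] t 5.0333
d tool(before turn) [-0.1089 -0.0045  0.0373]
rotvec [ 0.0028 -0.0049 -0.0001] d tool(after turn) [-0.1087 -0.0044  0.0379]
```

View pics/s2.png

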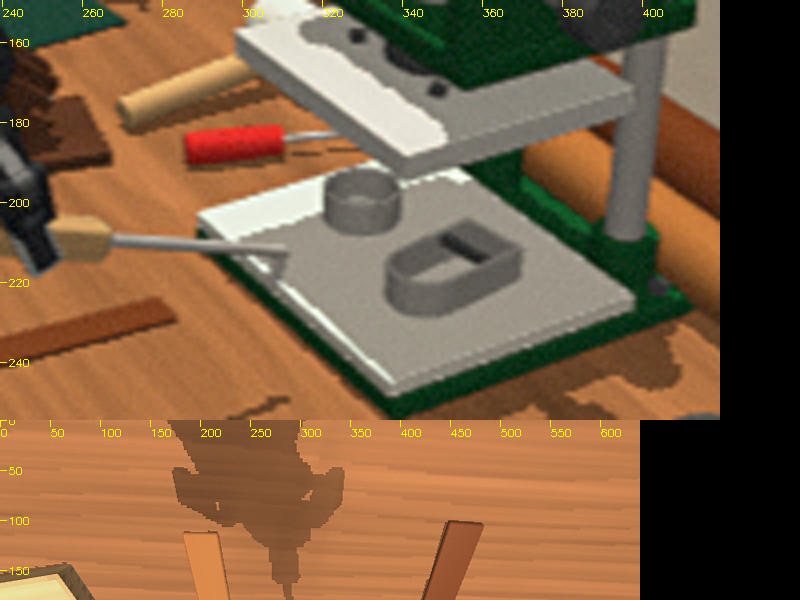

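Run:
```python
from geo import *
print(proj("side",[[.5295,-.0087,.0776],[.5295,-.0087,.0736],[.537,-.0087,.0983]]))
q=[.6672,-.0031,.2093]
print(proj("side",put(q,np.array([[-45,0,55],[-41,0,30],[45,26,55],[45,-26,55],[-19,26,55],[-19,-26,30],[15,0,54],[18,22,54],[18,-22,54]])/1e3)))
```

```text
[[306.62827908 220.00071027]
 [306.61499215 221.36290628]
 [309.36654288 212.13019758]]
[[339.15309835 218.90766021]
 [339.87160958 226.5016358 ]
 [356.41747034 203.55503904]
 [370.47583778 211.21002022]
 [339.41375037 211.48549827]
 [352.92091367 227.69520448]
 [355.48019715 211.4164859 ]
 [350.39464262 207.75712659]
 [362.27791012 214.38330624]]
```

```bash
echo '[[[-0.0272,-0.0011,0.0093,0,0,0],[-0.0272,-0.0011,0.0093,0,0,0],[-0.0272,-0.0011,0.0093,0,0,0],[-0.0272,-0.0011,0.0093,0,0,0],[0,0,0,0,0,0],[0,0,0,0,0,0]]]' > m.json && python3 steer.py m.json
python3 tip.py .645 -.008 .037 .047 .35
python3 - <<'E'
from crop import *
from bench import env
f=env.grab_frame("side")
cv2.imwrite("pics/s3.png",crop(f,280,170,120,80,6,10))
E
```

```text
time_s: 5.63
tcp_pos: [0.4926, -0.0164, 0.1507]
tool_rot: [-3.14, 0.354, -3.093]
wrist_force: [-0.6, 0.2, -0.2]
finger_gap: 0.0211
gripper_force: 78.5
tip [ 0.6486 -0.009   0.0856]
now [ 0.4926 -0.0164  0.1507] [-3.14    0.3542 -3.093 ] t 5.6333
d tool(before turn) [0.0197 0.0013 0.0438]
rotvec [-0.001   0.0042  0.0015] d tool(after turn) [0.0196 0.0013 0.0439]
```

View pics/s3.png

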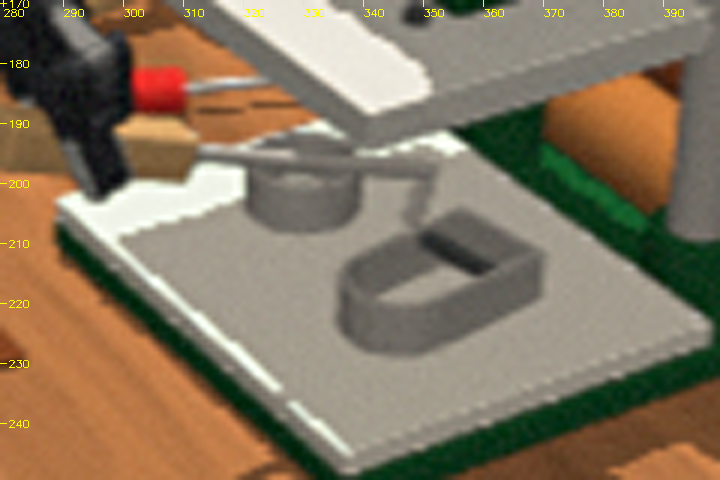

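```bash
echo '[[[0.005,0,0.012,0,0,0],[0.005,0,0.012,0,0,0],[0.005,0,0.010,0,0,0],[0.004,0,0.006,0,0,0],[0,0,0,0,0,0],[0,0,0,0,0,0]]]' > m.json && python3 steer.py m.json
python3 tip.py .645 -.008 .037 .047 .35
```

```text
time_s: 6.18
tcp_pos: [0.4858, -0.0162, 0.1045]
tool_rot: [-3.141, 0.352, -3.095]
wrist_force: [-0.5, 0.3, -0.0]
finger_gap: 0.0211
gripper_force: 78.5
tip [ 0.6417 -0.0089  0.0391]
now [ 0.4858 -0.0162  0.1045] [-3.141   0.3523 -3.0946] t 6.1833
d tool(before turn) [-0.0026  0.0007  0.0029]
rotvec [-0.0005  0.0023  0.    ] d tool(after turn) [-0.0026  0.0007  0.0029]
```

```bash
echo '[[[0.0047,0,-0.0017,0,0,0],[0.0047,0,-0.0017,0,0,0],[0.0047,0,-0.0017,0,0,0],[0.0047,0,-0.0017,0,0,0],[0.0047,0,-0.0017,0,0,0],[0.0047,0,-0.0017,0,0,0],[0.0047,0,-0.0017,0,0,0],[0,0,0,0,0,0]]]' > m.json && python3 steer.py m.json
echo '[[[0.0047,0,-0.0017,0,0,0],[0.0047,0,-0.0017,0,0,0],[0.0047,0,-0.0017,0,0,0],[0.0047,0,-0.0017,0,0,0],[0.0047,0,-0.0017,0,0,0],[0,0,0,0,0,0],[0,0,0,0,0,0]]]' > m.json && python3 steer.py m.json
python3 tip.py .572 -.01 .037 .047 .35
python3 - <<'E'
from crop import *
from bench import env
f=env.grab_frame("side")
cv2.imwrite("pics/s4.png",crop(f,270,180,130,80,6,10))
E
```

```text
time_s: 6.85
tcp_pos: [0.45, -0.0176, 0.1033]
tool_rot: [3.142, 0.351, -3.095]
wrist_force: [0.7, 0.0, -1.4]
finger_gap: 0.0212
gripper_force: 78.5
time_s: 7.43
tcp_pos: [0.4248, -0.0186, 0.1027]
tool_rot: [3.141, 0.349, -3.094]
wrist_force: [0.4, 0.0, -1.4]
finger_gap: 0.0209
gripper_force: 78.5
tip [ 0.5806 -0.0112  0.0368]
now [ 0.4248 -0.0186  0.1027] [ 3.1411  0.349  -3.0944] t 7.4333
d tool(before turn) [ 0.0081  0.0017 -0.003 ]
rotvec [ 0.0006 -0.001   0.0001] d tool(after turn) [ 0.0081  0.0017 -0.003 ]
```

View pics/s4.png

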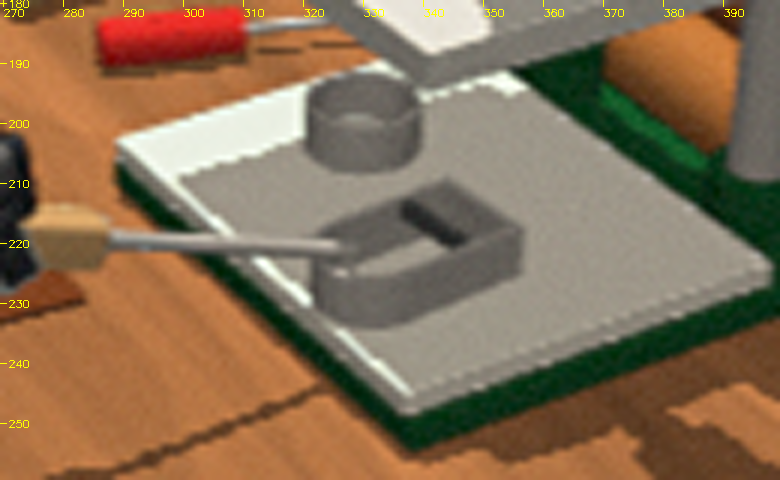

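```bash
cat > m3.py <<'E'
from geo import *
import sys
np.set_printoptions(precision=4,suppress=True)
th=np.linspace(np.pi/2,3*np.pi/2,41)
arc=np.c_[-19+26*np.cos(th),26*np.sin(th),0*th]
def dfit(a,b,c,u,v,q0):
    def f(q):
        r=(proj("side",put(q,np.array([[45,26,55],[45,-26,55],[45,-26,30]])/1e3))-[a,b,c]).ravel()
        t=proj("side",put(q,(arc+[0,0,55])/1e3));bb=proj("side",put(q,(arc+[0,0,30])/1e3))
        return np.r_[r,t[:,0].min()-u,bb[:,1].max()-v]
    r=least_squares(f,q0,loss='soft_l1');d=r.x;pr=np.array([.6812,.0429,.0471])
    c_,s_=np.cos(pr[2]),np.sin(pr[2])
    print("die",d,r.fun.round(1));print("nose",put(d,[-.045,0,0])[0],"press frame centre",np.array([[c_,s_],[-s_,c_]])@(d[:2]-pr[:2]))
if __name__=="__main__":
    dfit((344.5,209.5),(356.7,217.5),(356.3,224.5),321.5,234,[.61,-.01,.2])
E
python3 m3.py
```

```text
die [ 0.6207 -0.0068  0.1188] [-0.2 -0.8  0.3 -0.3  0.2  0.8 -0.3  0.2]
nose [ 0.576  -0.0122  0.    ] press frame centre [-0.0628 -0.0468]
```

```bash
echo '[[[0.0042,0,-0.0015,0,0,0],[0.0042,0,-0.0015,0,0,0],[0.0042,0,-0.0015,0,0,0],[0,0,0,0,0,0],[0,0,0,0,0,0]]]' > m.json && python3 steer.py m.json
echo '[[[-0.005,0,-0.0005,0,0,0],[0.004,0,-0.012,0,0,0],[0.0044,0,-0.012,0,0,0],[0.0066,0,-0.018,0,0,0],[0.0088,0,-0.024,0,0,0],[0,0,0,0,0,0],[0,0,0,0,0,0]]]' > m.json && python3 steer.py m.json
python3 tip.py .572 -.01 .037 .047 .35
python3 - <<'E'
from crop import *
from bench import env
f=env.grab_frame("side")
cv2.imwrite("pics/s5.png",crop(f,270,180,130,80,6,10))
E
```

```text
time_s: 7.9
tcp_pos: [0.4119, -0.0194, 0.1029]
tool_rot: [3.141, 0.35, -3.094]
wrist_force: [0.4, -1.1, -0.2]
finger_gap: 0.0212
gripper_force: 78.4
time_s: 8.48
tcp_pos: [0.373, -0.022, 0.161]
tool_rot: [-3.139, 0.355, -3.094]
wrist_force: [-0.7, 0.5, -1.5]
finger_gap: 0.0209
gripper_force: 79.0
tip [ 0.5291 -0.0149  0.0962]
now [ 0.373 -0.022  0.161] [-3.1386  0.3554 -3.0941] t 8.4833
d tool(before turn) [-0.0204  0.0029  0.0698]
rotvec [-0.0028  0.0054  0.0005] d tool(after turn) [-0.0208  0.0027  0.0697]
```

View pics/s5.png

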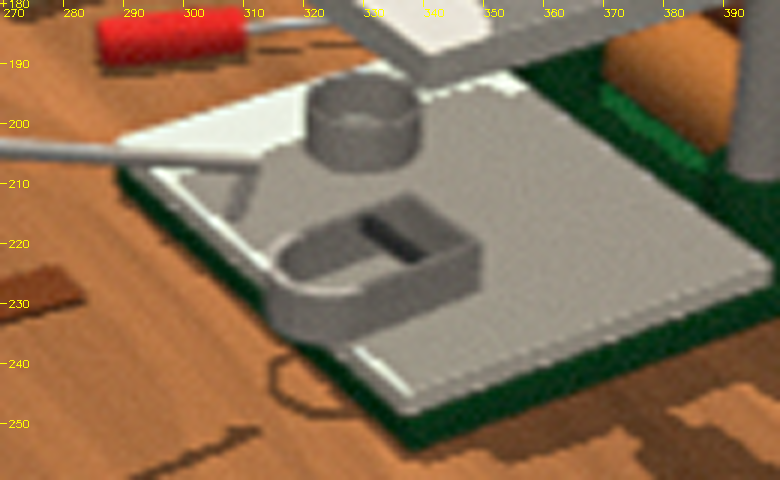

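```bash
python3 - <<'E'
from m3 import *
dfit((337.5,211.7),(349.7,220),(349.3,227.5),313.2,236.7,[.59,-.01,.1])
E
python3 tip.py .40 -.015 .22 .047 0
```

```text
die [ 0.5973 -0.0078  0.0962] [-0.1 -0.6 -0.  -0.1 -0.1  0.6  0.2  0.1]
nose [ 0.5525 -0.0121  0.    ] press frame centre [-0.0862 -0.0467]
tip [ 0.5283 -0.0143  0.094 ]
now [ 0.3723 -0.0215  0.1594] [-3.1409  0.3518 -3.0945] t 8.5333
d tool(before turn) [ 0.0296  0.0051 -0.1981]
rotvec [-0.0006  0.3518  0.    ] d tool(after turn) [ 0.0961  0.0052 -0.1758]
```

```bash
echo '[[[-0.012,0,-0.033,0,0,0],[-0.012,0,-0.033,0,0,0],[-0.012,0,-0.033,0,0,0],[-0.012,0,-0.033,0,0,0],[0,0,0,0,0.117,0],[0,0,0,0,0.117,0],[0,0,0,0,0.1178,0.025],[0,0,0,0,0,0.1],[0,0,0,0,0,0.1],[0,0,0,0,0,0]]]' > m.json && python3 steer.py m.json
python3 to.py .4749 .3665 .302 3.14159 0 2.9638
```

```text
time_s: 9.37
tcp_pos: [0.3723, -0.0211, 0.297]
tool_rot: [3.139, -0.007, 2.963]
wrist_force: [-0.8, -0.3, -0.6]
finger_gap: 0.0205
gripper_force: 78.9
now [ 0.3723 -0.0211  0.297 ] [ 3.1391 -0.0075  2.9634] t 9.3667
d tool(before turn) [-0.0322  0.3997 -0.0042]
rotvec [ 0.0025 -0.0075 -0.0004] d tool(after turn) [-0.0325  0.3996 -0.005 ]
```

```bash
echo '[[[0,0.038,0,0,0,0],[0,0.04,0,0,0,0],[0,0.04,0,0,0,0],[0,0.04,0,0,0,0],[0,0.04,0,0,0,0],[0,0.04,0,0,0,0],[0,0.04,0,0,0,0],[0,0.04,0,0,0,0],[0,0.04,0,0,0,0],[-0.0325,0.02,0,0,0,0]]]' > m.json && python3 steer.py m.json
echo '[[[0,0.022,0,0,0,0],[0,0,0,0,0,0],[0,0,0,0,0,0],[0,0,0,0,0,0]]]' > m.json && python3 steer.py m.json
python3 to.py .4707 .3668 .2912 3.14159 0 2.9638
```

```text
time_s: 10.2
tcp_pos: [0.4674, 0.3504, 0.2979]
tool_rot: [3.14, -0.006, 2.974]
wrist_force: [1.1, 0.4, 0.4]
finger_gap: 0.0212
gripper_force: 78.9
time_s: 10.53
tcp_pos: [0.4741, 0.3663, 0.2985]
tool_rot: [-3.141, -0.003, 2.965]
wrist_force: [-0.0, -0.0, -0.4]
finger_gap: 0.0211
gripper_force: 79.0
now [0.4741 0.3663 0.2985] [-3.1411 -0.0032  2.9653] t 10.5333
d tool(before turn) [ 0.0034 -0.0001  0.0073]
rotvec [-0.0005 -0.0032  0.0015] d tool(after turn) [ 0.0034 -0.0001  0.0073]
```

```bash
echo '[[[0.0034,0,0.0073,0,-0.003,0.0015],[0,0,0.03,0,0,0],[0,0,0.03,0,0,0],[0,0,0.02,0,0,0],[0.02,0,0.03,0,0,0],[0.01,0,0.0125,0,0,0],[0,0,0,0,0,0],[0,0,0,0,0,0]]]' > m.json && python3 steer.py m.json
python3 to.py .4215 .3757 .1342 3.141 0.0007 2.9638
```

```text
time_s: 11.2
tcp_pos: [0.4413, 0.3724, 0.1704]
tool_rot: [3.141, 0.002, 2.963]
wrist_force: [-0.0, 0.9, -0.5]
finger_gap: 0.0212
gripper_force: 79.0
now [0.4413 0.3724 0.1704] [3.1407 0.002  2.9631] t 11.2
d tool(before turn) [ 0.0202 -0.0003  0.0362]
rotvec [ 0.0003  0.0013 -0.0007] d tool(after turn) [ 0.0202 -0.0002  0.0362]
```

```bash
echo '[[[0.01,0,0.0125,0,0,0],[0.006,0,0.0075,0,0,0],[0.004,0,0.005,0,0,0],[0,0,0.006,0,0,0],[0,0,0.005,0,0,0],[0,0,0,0,0,0],[0,0,0,0,0,0]]]' > m.json && python3 steer.py m.json
python3 to.py .4215 .3757 .1342 3.141 0.0007 2.9638
python3 - <<'E'
from crop import *
from bench import env
f=env.grab_frame("side")
t=env.grab_frame("top")
cv2.imwrite("pics/s6.png",fit([(crop(f,190,125,80,75,5),0,0),(crop(t,155,187,65,70,5),402,0)],740,380))
E
```

```text
time_s: 11.78
tcp_pos: [0.4218, 0.3766, 0.1345]
tool_rot: [3.14, 0.001, 2.962]
wrist_force: [-5.5, 1.0, 3.8]
finger_gap: 0.0209
gripper_force: 79.4
now [0.4218 0.3766 0.1345] [3.1402 0.0006 2.9624] t 11.7833
d tool(before turn) [ 0.0002 -0.0009  0.0003]
rotvec [ 0.0008 -0.0001 -0.0014] d tool(after turn) [ 0.0002 -0.0009  0.0003]
```

View pics/s6.png

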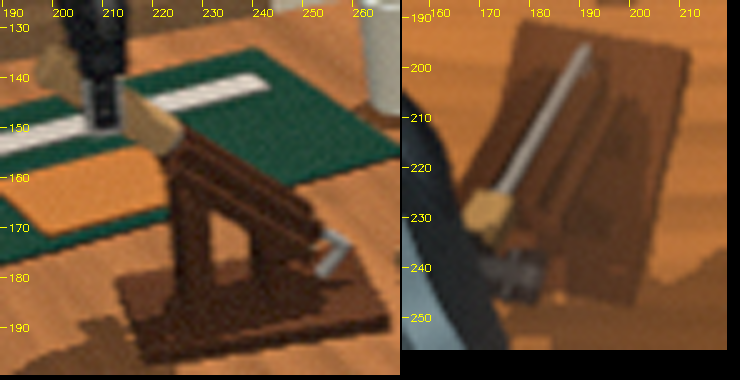

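```bash
echo '[[[0,0,0,0,0,0],[0,0,0,0,0,0],[0,0,0,0,0,0],[0,0,0,0,0,0]]]' > m.json && python3 steer.py m.json 0.06 60
echo '[[[0,0,-0.01,0,0,0],[0,0,-0.03,0,0,0],[0,0,-0.04,0,0,0],[0,0,-0.04,0,0,0],[0,0,-0.02,0,0,0],[0,0,0,0,0,0]]]' > m.json && python3 steer.py m.json 0.085
cat > die.py <<'E'
from tip import *
v=[float(x) for x in sys.argv[1:]]  # x y z yaw tilt back
B=Rt(v[3],v[4]);p=np.array(v[:3])-v[5]*B.apply([0,0,1]);print("target",p,B.as_euler('xyz'));to(p,B.as_euler('xyz'))
E
python3 die.py .6122 -.0064 .036 .0962 .7 .1; python3 to.py .44 -.016 .27
python3 - <<'E'
from bench import env
import cv2
cv2.imwrite("pics/side7.png",env.grab_frame("side"));cv2.imwrite("pics/top7.png",env.grab_frame("top"))
a=cv2.imread("pics/side7.png").astype(int);b=cv2.imread("pics/side0.png").astype(int)
# hook tip region & base compared with start
import numpy as np
d=abs(a-b).max(2); print("diff tip region",(d[165:200,222:270]>30).sum(),"handle",(d[130:160,196:230]>30).sum())
E
```

```text
time_s: 12.22
tcp_pos: [0.4226, 0.3762, 0.1343]
tool_rot: [3.14, 0.003, 2.962]
wrist_force: [0.2, 0.1, 0.7]
finger_gap: 0.0601
gripper_force: 0.0
time_s: 12.72
tcp_pos: [0.4246, 0.3777, 0.2823]
tool_rot: [3.132, 0.012, 2.962]
wrist_force: [0.2, 0.7, 1.2]
finger_gap: 0.0847
gripper_force: 0.0
target [ 0.5481 -0.0126  0.1125] [-3.1416  0.7    -3.0454]
now [0.4246 0.3777 0.2823] [3.132  0.0119 2.9623] t 12.7167
d tool(before turn) [-0.189  -0.3636  0.1685]
rotvec [-0.0887 -0.6823 -0.2666] d tool(after turn) [ 0.0441 -0.4003  0.1849]
now [0.4246 0.3777 0.2823] [3.132  0.0119 2.9623] t 12.7167
d tool(before turn) [-0.0852 -0.3847  0.0096]
diff tip region 11 handle 40
```

```bash
echo '[[[0,-0.04,0,0,0,0],[0,-0.04,0,0,0,0],[0,-0.04,0,0,0,0],[0,-0.04,0,0,0,0],[0,-0.04,0,0,0,0],[0,-0.04,0,0,0,0],[-0.015,-0.036,0,0,0,0],[-0.015,-0.036,0,0,0,0],[-0.015,-0.036,0,0,0,0],[-0.015,-0.036,0,0,0,0]]]' > m.json && python3 steer.py m.json
echo '[[[0,0,0,0,0,-0.09],[0,0,0,0,0,-0.09],[0,0,0,0,0,-0.0923],[0,0,0,0,-0.117,0],[0,0,0,0,-0.117,0],[0,0,0,0,-0.117,0],[0,0,0,0,-0.117,0],[0,0,0,0,-0.117,0],[0,0,0,0,-0.115,0],[0,0,0,0,0,0]]]' > m.json && python3 steer.py m.json
python3 die.py .6122 -.0064 .036 .0962 .7 .1
python3 - <<'E'
from bench import env
import cv2,numpy as np
a=env.grab_frame("side");cv2.imwrite("pics/side8.png",a);b=cv2.imread("pics/side0.png")
d=abs(a.astype(int)-b).max(2); print("diff tip",(d[165:200,222:270]>30).sum(),"handle",(d[130:160,196:230]>30).sum())
E
```

```text
time_s: 13.65
tcp_pos: [0.4114, -0.0141, 0.2721]
tool_rot: [3.14, -0.001, 2.962]
wrist_force: [1.4, -0.3, 1.2]
finger_gap: 0.0848
gripper_force: 0.0
time_s: 14.48
tcp_pos: [0.4099, -0.0122, 0.2681]
tool_rot: [3.137, 0.7, -3.054]
wrist_force: [-0.5, 0.7, -0.5]
finger_gap: 0.0851
gripper_force: 0.0
target [ 0.5481 -0.0126  0.1125] [-3.1416  0.7    -3.0454]
now [ 0.4099 -0.0122  0.2681] [ 3.1374  0.6999 -3.0541] t 14.4833
d tool(before turn) [-0.0051 -0.0134  0.2076]
rotvec [-0.0014 -0.0001 -0.0067] d tool(after turn) [-0.005  -0.0137  0.2076]
diff tip 40 handle 287
```

Run:
```python
import cv2,numpy as np
b=cv2.imread("pics/side0.png")
for n in(7,8):
    a=cv2.imread(f"pics/side{n}.png")
    d=abs(a.astype(int)-b).max(2)[120:205,185:275]>30
    print(n);
    for r in range(0,85,5): print("".join("#" if d[r:r+5,c:c+3].sum()>4 else "." for c in range(0,90,3)))
    for(x0,y0,x1,y1) in[(198,134,226,158),(248,168,262,184)]:
        r=cv2.matchTemplate(a[y0-6:y1+6,x0-6:x1+6],b[y0:y1,x0:x1],cv2.TM_CCOEFF_NORMED);_,v,_,l=cv2.minMaxLoc(r);print(v,l[0]-6,l[1]-6)
```

```text
7
..............................
..............................
..............................
.....###......................
........#.....................
..............................
..............................
..............................
..............................
..............................
..............................
..............................
..............................
..............................
.......###....................
..........#...................
...##########.................
0.9609454274177551 0 0
0.9549345970153809 0 0
8
#################.............
...###############............
.....###############..........
.......###############........
..........#...#########.......
.................########.....
...................####.##....
......................######..
.......................######.
.........................###..
..............................
.......................#......
..............................
..............................
..............................
..............................
..............................
0.6363198757171631 0 0
0.9560606479644775 0 0
```

```bash
echo '[[[-0.005,-0.0137,0.03,0,0,-0.0067],[0,0,0.04,0,0,0],[0,0,0.04,0,0,0],[0,0,0.04,0,0,0],[0,0,0.035,0,0,0],[0,0,0.022,0,0,0],[0,0,0,0,0,0],[0,0,0,0,0,0]]]' > m.json && python3 steer.py m.json
python3 die.py .6122 -.0064 .036 .0962 .7 0
python3 - <<'E'
from geo import *
import cv2
m=env.camera_model("wrist");f=env.grab_frame("wrist");cv2.imwrite("pics/w9.png",f)
np.set_printoptions(precision=1,suppress=True)
q=[.5973,-.0078,.0962]
pts=np.array([[-45,0,55],[-41,0,55],[45,26,55],[45,-26,55],[18,22,54],[18,-22,54],[45,0,55],[-19,26,55],[-19,-26,55]])/1e3
print(proj("w",put(q,pts),m))
cv2.imwrite("pics/s9.png",env.grab_frame("side"))
E
```

```text
time_s: 15.2
tcp_pos: [0.5478, -0.0124, 0.1209]
tool_rot: [-3.141, 0.697, -3.04]
wrist_force: [0.8, -0.3, 0.5]
finger_gap: 0.0849
gripper_force: 0.0
target [ 0.6122 -0.0064  0.036 ] [-3.1416  0.7    -3.0454]
now [ 0.5478 -0.0124  0.1209] [-3.1411  0.6966 -3.04  ] t 15.2
d tool(before turn) [ 0.0048 -0.0005  0.1066]
rotvec [ 0.003  -0.0034  0.0041] d tool(after turn) [ 0.0052 -0.0002  0.1066]
[[316.2 161.3]
 [316.1 165.6]
 [346.2 231.5]
 [285.5 231.4]
 [343.9 213.8]
 [288.  213.6]
 [315.9 231.4]
 [353.8 186.6]
 [278.3 186.4]]
```

Run:
```python
import cv2
g=cv2.cvtColor(cv2.imread("pics/w9.png"),6)
for r in range(150,246,6): print(r," ".join("%3d"%g[r,c] for c in range(262,374,4)))
```

```text
150 134 135 141 145 126 105 112 111 114 116 116 118 118 116 115 113 113 104 103 105  98  95 146 145 146 145 145 146
156 154 150 152 156  96 106 110 114 115 116 117 119 119 115 114 113 113 104 104 103  95  99 252 245 243 242 240 240
162 154 155 156 156 103 106 113 113 108 173 182 185 187 185 191 192 182  94 103 105  96 101 163 158 160 159 159 158
168 155 156 156 158 105 109 185 185 170 152 153 153 155 154 157 158 156 172 197 203 118 101 136 160 158 160 159 160
174 155 157 155 160 163 188 157 155 155 154 156 155 155 156 158 158 159 159 160 157 199 200 112 160 159 161 160 160
180 156 156 158 146 190  79 134 157 157 157 157 156 157 157 156 160 157 158 158 160  62 194 160 159 160 159 160 159
186 157 156 158 152 121  89 103 157 158 156 156 155 157 157 158 157 159 160 160 161  68 210 197 156 160 159 159 159
192 157 156 156 157 125  95  83 157 157 156 156 156 156 157 158 157 160 160 159 165  69 123 155 158 160 160 161 159
198 156 157 157 157 123 122  85 158 157 157 157 157 158 159 158 159 159 160 158 160  70 121 162 159 158 159 161 160
204 154 156 155 157 149 128  74  70  68  69  71  68  66  61  57  54  55  54  53  55  85 122 159 159 161 159 159 159
210 156 156 157 156 161 125  70  72  72  72  73  72  68  65  62  59  61  61  59  59 116 123 160 158 157 161 158 161
216 157 157 157 158 159 123  75 111 112 112 113 112 111 109 112 111 110 112 110 109 128 138 158 158 159 159 159 160
222 157 158 156 158 157 123 114 111 113 114 113 112 112 113 111 110 111 111 112 111 123 162 158 159 160 159 159 160
228 157 157 156 157 156 153 126 111 109 112 113 111 110 110 110 112 111 110 112 112 122 161 159 158 160 159 159 159
234 155 157 158 157 158 157 158 159 159 157 159 160 159 160 160 159 159 159 159 159 159 158 159 159 159 161 159 159
240 156 158 157 157 157 158 158 157 157 158 157 158 157 158 159 159 159 158 158 159 159 159 160 158 161 158 159 157
```

```bash
echo '[[[0.0048,-0.0017,0.025,0,-0.003,0.004],[0,0,0.03,0,0,0],[0,0,0.025,0,0,0],[0,0,0.015,0,0,0],[0,0,0.0086,0,0,0],[0,0,0,0,0,0],[0,0,0,0,0,0]]]' > m.json && python3 steer.py m.json
python3 die.py .6122 -.0079 .036 .0962 .7 0
```

```text
time_s: 15.88
tcp_pos: [0.6143, -0.0016, 0.0566]
tool_rot: [-3.132, 0.68, -3.054]
wrist_force: [0.7, 0.5, 0.5]
finger_gap: 0.0849
gripper_force: 0.0
target [ 0.6122 -0.0079  0.036 ] [-3.1416  0.7    -3.0454]
now [ 0.6143 -0.0016  0.0566] [-3.1325  0.6804 -3.0537] t 15.8833
d tool(before turn) [ 0.015  -0.006   0.0144]
rotvec [-0.0144 -0.0197 -0.0064] d tool(after turn) [ 0.0153 -0.0061  0.014 ]
```

```bash
echo '[[[0,0,0,0,0,0],[0,0,0,0,0,0]]]' > m.json && python3 steer.py m.json; python3 die.py .6122 -.0079 .036 .0962 .7 0; python3 -c "
from bench import env;o=env.get_obs();print(o['joints'],o['dq'],o['wrist_force'],o['ft_torque'])"
```

```text
time_s: 16.05
tcp_pos: [0.6138, -0.0017, 0.0563]
tool_rot: [-3.133, 0.68, -3.054]
wrist_force: [0.3, 0.4, -1.0]
finger_gap: 0.0855
gripper_force: 0.0
target [ 0.6122 -0.0079  0.036 ] [-3.1416  0.7    -3.0454]
now [ 0.6138 -0.0017  0.0563] [-3.1326  0.68   -3.0544] t 16.05
d tool(before turn) [ 0.0144 -0.0059  0.0145]
rotvec [-0.0148 -0.02   -0.0069] d tool(after turn) [ 0.0148 -0.006   0.0141]
[-0.27969017  0.15989116  2.15510569  0.90015452  0.28079448 -2.7411771 ] [-0.00039454  0.00581625  0.00015562  0.00368766 -0.00083431 -0.00216574] [ 0.31856938  0.43186632 -0.98785349] [-0.04117878  0.27237427  0.02347406]
```

```bash
echo '[[[0,0,-0.03,0,0,0],[0,0,-0.03,0,0,0],[0,0,-0.03,0,0,0],[0,0,-0.03,0,0.1,0],[0,0,0,0,0.08,0],[0,0,0,0,0,0.1],[0,0,0,0,0,0.1],[0,0,0,0,0,0]]]' > m.json && python3 steer.py m.json; python3 die.py .6033 -.0087 .036 .0962 .5 .1; python3 -c "
from bench import env;o=env.get_obs();print(o['joints'],o['wrist_force'])"
```

```text
time_s: 16.72
tcp_pos: [0.5437, -0.0054, 0.1444]
tool_rot: [3.03, 0.514, 2.998]
wrist_force: [-0.1, 0.1, 0.3]
finger_gap: 0.0847
gripper_force: 0.0
target [ 0.5556 -0.0133  0.1238] [-3.1416  0.5    -3.0454]
now [ 0.5437 -0.0054  0.1444] [3.0301 0.5138 2.9981] t 16.7167
d tool(before turn) [-0.001  -0.0088  0.0235]
rotvec [-0.0053  0.0253 -0.2083] d tool(after turn) [ 0.0002 -0.009   0.0235]
[-0.31094258 -0.17098849  2.22462641  0.33354891  0.62333806 -1.99347723] [-0.05656597  0.08213547  0.30524018]
```

```bash
echo '[[[0,0,0,0,0,0.12],[0,0,0,0,0,0.12],[0,0,0,0,0,0.12],[0,0,0,0,0,0.12],[0,0,0,0,0,0.12],[0,0,0,0,0,0.12],[0,0,0,0,0,0.12],[0,0,0,0,0,0.12],[0,0,0,0,0,0.12],[0,0,0,0,0,0.12]]]' > m.json && python3 steer.py m.json
echo '[[[0,0,0,0,0,0.12],[0,0,0,0,0,0.12],[0,0,0,0,0,0.12],[0,0,0,0,0,0.12],[0,0,0,0,0,0.12],[0,0,0,0,0,0.12],[0,0,0,0,0,0.12],[0,0,0,0,0,0.12],[0,0,0,0,0,0.12],[0,0,0,0,0,0.12]]]' > m.json && python3 steer.py m.json
echo '[[[0,0,0,0,0,0.12],[0,0,0,0,0,0.12],[0,0,0,0,0,0.12],[0,0,0,0,0,0.12],[0,0,0,0,0,0.05],[0,0,0,0,0,0]]]' > m.json && python3 steer.py m.json
cat > die2.py <<'E'
from tip import *
v=[float(x) for x in sys.argv[1:]]
B=Rt(v[3],v[4])*R.from_euler('z',np.pi);p=np.array(v[:3])-v[5]*B.apply([0,0,1]);print("target",p,B.as_euler('xyz'));to(p,B.as_euler('xyz'));o=env.get_obs();print("q",o['joints'],o['wrist_force'],o['finger_gap'])
E
python3 die2.py .6033 -.0087 .036 .0962 .5 .1
```

```text
time_s: 17.55
tcp_pos: [0.5432, -0.0053, 0.1433]
tool_rot: [2.625, 0.086, 1.803]
wrist_force: [-0.3, 1.4, -0.6]
finger_gap: 0.0849
gripper_force: 0.0
time_s: 18.38
tcp_pos: [0.5433, -0.0053, 0.1434]
tool_rot: [2.852, -0.442, 0.691]
wrist_force: [0.5, 0.7, -0.9]
finger_gap: 0.0848
gripper_force: 0.0
time_s: 18.88
tcp_pos: [0.5433, -0.0053, 0.1434]
tool_rot: [3.131, -0.523, 0.103]
wrist_force: [-0.0, 0.6, 0.4]
finger_gap: 0.0851
gripper_force: 0.0
target [ 0.5556 -0.0133  0.1238] [ 3.1416 -0.5     0.0962]
now [ 0.5433 -0.0053  0.1434] [ 3.1308 -0.5228  0.1033] t 18.8833
d tool(before turn) [0.0001 0.009  0.0228]
rotvec [ 0.0073 -0.0229  0.0061] d tool(after turn) [0.0007 0.0092 0.0227]
q [-0.3109 -0.1695  2.2252  0.3337  0.6231  0.9332] [-0.0353  0.5758  0.3802] 0.08509863347552098
```

```bash
echo '[[[0.0007,0.0092,0.0227,0.007,-0.023,0.006],[0,0,0.03,0,0,0],[0,0,0.03,0,0,0],[0,0,0.02,0,0,0],[0,0,0,0,0,0],[0,0,0,0,0,0]]]' > m.json && python3 steer.py m.json; python3 die2.py .6033 -.0087 .036 .0962 .5 0
```

```text
time_s: 19.38
tcp_pos: [0.5939, -0.0095, 0.0529]
tool_rot: [-3.141, -0.498, 0.097]
wrist_force: [0.8, 0.3, 0.6]
finger_gap: 0.085
gripper_force: 0.0
target [ 0.6033 -0.0087  0.036 ] [ 3.1416 -0.5     0.0962]
now [ 0.5939 -0.0095  0.0529] [-3.1409 -0.4976  0.0967] t 19.3833
d tool(before turn) [0.0002 0.0001 0.0194]
rotvec [-0.0009  0.0024  0.0004] d tool(after turn) [0.0002 0.0001 0.0194]
q [-0.2852  0.1497  2.109   0.4217  0.4512  0.8478] [0.8323 0.3044 0.5646] 0.0849625634463331
```

Good tracking. Final advance, then close.

```bash
echo '[[[0,0,0.01,0,0,0],[0,0,0.0094,0,0,0],[0,0,0,0,0,0],[0,0,0,0,0,0]]]' > m.json && python3 steer.py m.json; echo '[[[0,0,0,0,0,0],[0,0,0,0,0,0],[0,0,0,0,0,0],[0,0,0,0,0,0],[0,0,0,0,0,0],[0,0,0,0,0,0]]]' > m.json && python3 steer.py m.json 0.04 60; python3 die2.py .6033 -.0087 .036 .0962 .5 0
```

```text
time_s: 19.72
tcp_pos: [0.6042, -0.009, 0.0384]
tool_rot: [3.141, -0.502, 0.096]
wrist_force: [0.1, -0.2, 0.2]
finger_gap: 0.0851
gripper_force: 0.0
time_s: 20.22
tcp_pos: [0.6045, -0.009, 0.0383]
tool_rot: [3.141, -0.502, 0.095]
wrist_force: [-5.5, -0.1, 7.2]
finger_gap: 0.0511
gripper_force: 63.0
target [ 0.6033 -0.0087  0.036 ] [ 3.1416 -0.5     0.0962]
now [ 0.6045 -0.009   0.0383] [ 3.1415 -0.5016  0.0955] t 20.2167
d tool(before turn) [-0.0021 -0.0004  0.0015]
rotvec [ 0.0005 -0.0016 -0.0007] d tool(after turn) [-0.0021 -0.0004  0.0015]
q [-0.2779  0.2027  2.0847  0.4454  0.4189  0.8287] [-5.5051 -0.0921  7.2417] 0.05106609050373173
```

```bash
echo '[[[0,0,0,0,0,0],[0.0019,0,-0.0035,0,0,0],[0.0019,0,-0.0035,0,0,0],[0,0,-0.01,0,0,0],[0,0,-0.02,0,0,0],[0,0,-0.03,0,0,0],[0,0,-0.03,0,0,0],[0,0,-0.03,0,0,0],[0,0,0,0,0,0]]]' > m.json && python3 steer.py m.json - 80
cat > place.py <<'E'
from die2 import *
E
python3 die2.py .4744 -.2861 .12 -.2 .5016 0
```

```text
time_s: 20.97
tcp_pos: [0.5478, -0.0151, 0.156]
tool_rot: [3.138, -0.508, 0.097]
wrist_force: [0.5, -0.4, -2.0]
finger_gap: 0.0499
gripper_force: 84.3
target [ 0.4744 -0.2861  0.12  ] [ 3.1416 -0.5016 -0.2   ]
now [ 0.5478 -0.0151  0.156 ] [ 3.1376 -0.5082  0.0967] t 20.9667
d tool(before turn) [-0.1042  0.2627 -0.0158]
rotvec [-0.1396 -0.0071  0.2597] d tool(after turn) [-0.0332  0.2802  0.0228]
q [-0.3291 -0.1721  2.1971  0.3229  0.6713  0.9375] [ 0.4937 -0.4209 -1.9859] 0.04993194113014396
```

```bash
echo '[[[0,0,0,-0.0465,0,0.0866],[0,0,0,-0.0465,0,0.0866],[0,0,0,-0.0465,0,0.0866],[-0.004,0.035,0.0028,0,0,0],[-0.004,0.035,0.0028,0,0,0],[-0.004,0.035,0.0028,0,0,0],[-0.004,0.035,0.0028,0,0,0],[-0.004,0.035,0.0028,0,0,0],[-0.004,0.035,0.0028,0,0,0],[-0.004,0.035,0.0028,0,0,0]]]' > m.json && python3 steer.py m.json
echo '[[[-0.004,0.035,0.0028,0,0,0],[0,0,0,0,0,0],[0,0,0,0,0,0],[0,0,0,0,0,0]]]' > m.json && python3 steer.py m.json
python3 die2.py .4744 -.2861 .12 -.2 .5016 0
python3 - <<'E'
from geo import *
import cv2
from scipy.spatial.transform import Rotation as R
np.set_printoptions(precision=1,suppress=True)
o=env.get_obs();m=env.camera_model("wrist");f=env.grab_frame("wrist");cv2.imwrite("pics/w10.png",f)
cv2.imwrite("pics/side10.png",env.grab_frame("side"))
yaw=o['tool_rot'][2];z=o['tcp_pos'][2]-.0083
q=[o['tcp_pos'][0]-.007*np.cos(yaw),o['tcp_pos'][1]-.007*np.sin(yaw),yaw]
pts=np.array([[-45,0,25],[45,26,25],[45,-26,25],[18,22,24],[18,-22,24],[-19,26,25],[-19,-26,25]])/1e3+[0,0,z]
print(proj("w",put(q,pts),m)); print(proj("side",put(q,pts)))
g=cv2.cvtColor(f,6)
for r in range(150,252,6): print(r," ".join("%3d"%g[r,c] for c in range(250,392,5)))
E
```

```text
time_s: 21.8
tcp_pos: [0.484, -0.2529, 0.1175]
tool_rot: [-3.138, -0.497, -0.193]
wrist_force: [1.4, 0.0, -3.6]
finger_gap: 0.0502
gripper_force: 84.5
time_s: 22.13
tcp_pos: [0.4759, -0.2851, 0.1131]
tool_rot: [-3.137, -0.497, -0.193]
wrist_force: [0.0, 0.4, -2.2]
finger_gap: 0.0501
gripper_force: 84.8
target [ 0.4744 -0.2861  0.12  ] [ 3.1416 -0.5016 -0.2   ]
now [ 0.4759 -0.2851  0.1131] [-3.1367 -0.4969 -0.1933] t 22.1333
d tool(before turn) [ 0.0022  0.0012 -0.0067]
rotvec [-0.0081  0.0048  0.0059] d tool(after turn) [ 0.0022  0.0013 -0.0066]
q [-0.8922 -0.0468  2.1732  0.5092  0.6904  0.5271] [ 0.0488  0.3851 -2.2144] 0.050127141275281076
[[318.2 385.9]
 [262.9 173.2]
 [374.1 173.4]
 [269.8 231. ]
 [367.1 231.2]
 [256.9 317.8]
 [379.8 318.2]]
[[325.7 275.5]
 [362.9 259.5]
 [373.4 274.8]
 [351.4 263.5]
 [359.8 276.6]
 [333.5 265.3]
 [342.9 281.1]]
150 133 135 134 137 137 137 136 134 134 135 137 140 141 144 144 143 143 131 127 123 121 122 122 128 128 132 129 127 127
156 136 133 132 134 135 139 142 141 141 140 139 138 134 132 129 122 121 124 126 131 126 124 125 128 127 128 129 130 
[... 1103 characters left out ...]
  67  77 129 193 193 192 192 191 193 188 180 178 178 179 177 176 179 180  71  81 190 183 182 184 181
222 177 179 137 199  68  76 191 193 192 191 187 180 178 180 180 181 176 180 179 183 184 184  69  75 191 161 184 182 182
228 106 148 198 199  99 102 102 100 100 101 103  99  97  97  94  96  94  95  93  93  92  93  93  93 193 165 189 184 185
234 189 190 200 202 101 103 100 101 102 102 101  98  98  98  94  96  94  95  97  94  91  93  95  82 192 176 184 189 191
240 198 199 204 204  69  75 135 136 134 134 136 139 140  96  94 138 140 137 137 140 138 136  49  63 193 182 199 191 191
246 117 117 182 202  66 111 178 181 180 181 182 182 171 119 118 180 178 181 183 183 187 188  47  67 193 155 114 113 191
```

```bash
python3 - <<'E'
from geo import *
m=env.camera_model("wrist");np.set_printoptions(precision=1,suppress=True)
print(proj("w",put([.48,-.3413,.2167],np.array([[58.5,y,18] for y in(0,20,40,58,80,100)])/1e3),m))
import cv2
g=cv2.cvtColor(cv2.imread("pics/w10.png"),6)
for c in (255,280,300,380): print(c,[int(v) for v in g[150:230:2,c]])
# side edges rows: look for left rim (tray +y) / divider along row 300
for r in(200,215,260,300): print(r,[int(v) for v in g[r,100:560:8]])
E
python3 to.py .4715 -.287 .05
```

```text
[[356.8 180.1]
 [334.9 189.3]
 [312.7 198.6]
 [292.5 207. ]
 [267.5 217.5]
 [244.5 227.2]]
255 [135, 136, 136, 133, 134, 137, 138, 137, 134, 131, 132, 138, 139, 138, 137, 135, 131, 130, 123, 124, 123, 125, 127, 129, 132, 135, 133, 133, 131, 132, 132, 130, 131, 157, 177, 178, 179, 76, 112, 148]
280 [136, 131, 136, 142, 141, 135, 134, 131, 132, 140, 138, 135, 169, 185, 186, 188, 125, 88, 89, 91, 89, 90, 85, 138, 134, 133, 136, 131, 177, 179, 182, 131, 76, 129, 198, 191, 191, 201, 99, 102]
300 [137, 142, 142, 139, 136, 131, 134, 138, 137, 129, 126, 125, 160, 184, 182, 185, 148, 85, 89, 86, 88, 88, 84, 131, 179, 178, 183, 98, 77, 126, 195, 190, 191, 192, 191, 191, 187, 194, 99, 103]
380 [129, 126, 129, 129, 128, 132, 126, 156, 179, 180, 129, 64, 125, 198, 193, 193, 193, 194, 193, 188, 180, 178, 179, 176, 175, 175, 175, 177, 178, 182, 181, 184, 184, 182, 183, 182, 184, 183, 184, 189]
200 [138, 134, 137, 137, 134, 134, 134, 131, 129, 126, 132, 126, 120, 116, 118, 122, 126, 130, 132, 133, 134, 200, 87, 134, 135, 178, 141, 103, 194, 194, 193, 194, 161, 61, 189, 175, 177, 179, 74, 119, 184, 1
[... 328 characters left out ...]
78, 171, 172, 88, 155, 106, 112, 116, 117]
260 [141, 143, 143, 62, 125, 128, 129, 127, 126, 123, 122, 122, 126, 126, 129, 132, 91, 56, 114, 49, 77, 76, 189, 179, 178, 178, 185, 124, 128, 130, 126, 131, 122, 71, 196, 47, 114, 62, 48, 181, 186, 184, 190, 190, 190, 188, 188, 189, 193, 195, 197, 198, 189, 67, 170, 168, 129, 124]
300 [139, 141, 139, 113, 124, 37, 34, 48, 35, 37, 30, 24, 36, 37, 39, 41, 42, 41, 34, 35, 135, 56, 189, 188, 125, 124, 118, 117, 121, 123, 119, 187, 189, 70, 196, 34, 52, 37, 40, 40, 44, 41, 41, 49, 53, 61, 68, 71, 66, 55, 58, 124, 128, 131, 123, 121, 118, 115]
now [ 0.4765 -0.2844  0.1137] [-3.1376 -0.4978 -0.1911] t 22.2333
d tool(before turn) [-0.0342  0.0037  0.0539]
```

```bash
echo '[[[-0.0171,0.0037,0.027,0,0,0],[-0.0171,0,0.0269,0,0,0],[-0.0048,0,0.0088,0,0,0],[-0.0048,0,0.0088,0,0,0],[0,0,0,0,0,0],[0,0,0,0,0,0]]]' > m.json && python3 steer.py m.json
python3 to.py .4715 -.287 .0165
```

```text
time_s: 22.73
tcp_pos: [0.4719, -0.2872, 0.0304]
tool_rot: [-3.138, -0.498, -0.191]
wrist_force: [0.3, 0.3, -3.0]
finger_gap: 0.0505
gripper_force: 84.8
now [ 0.4719 -0.2872  0.0304] [-3.1379 -0.4983 -0.191 ] t 22.7333
d tool(before turn) [-0.007  -0.0001  0.012 ]
```

```bash
echo '[[[-0.0019,0,0.0035,0,0,0],[-0.0019,0,0.0035,0,0,0],[-0.0014,0,0.0025,0,0,0],[-0.0010,0,0.0018,0,0,0],[0,0,0,0,0,0]]]' > m.json && python3 steer.py m.json
echo '[[[-0.0005,0,0.0009,0,0,0],[0,0,0,0,0,0],[0,0,0,0,0,0]]]' > m.json && python3 steer.py m.json
echo '[[[-0.0005,0,0.0009,0,0,0],[0,0,0,0,0,0],[0,0,0,0,0,0]]]' > m.json && python3 steer.py m.json
```

```text
time_s: 23.15
tcp_pos: [0.4715, -0.2882, 0.0175]
tool_rot: [-3.138, -0.499, -0.192]
wrist_force: [-0.1, 0.2, -2.3]
finger_gap: 0.0501
gripper_force: 84.9
time_s: 23.4
tcp_pos: [0.4717, -0.2886, 0.0169]
tool_rot: [-3.139, -0.499, -0.192]
wrist_force: [-0.6, -0.3, -2.2]
finger_gap: 0.0502
gripper_force: 84.9
time_s: 23.65
tcp_pos: [0.4716, -0.2885, 0.0158]
tool_rot: [-3.139, -0.499, -0.192]
wrist_force: [-0.3, 0.6, -3.2]
finger_gap: 0.0501
gripper_force: 84.9
```

```bash
for i in 1; do :; done; echo '[[[-0.0005,0,0.0009,0,0,0],[0,0,0,0,0,0],[0,0,0,0,0,0]]]' > m.json && python3 steer.py m.json | grep -E 'tcp|wrist'
echo '[[[-0.0004,0,0.0007,0,0,0],[0,0,0,0,0,0],[0,0,0,0,0,0]]]' > m.json && python3 steer.py m.json| grep -E 'tcp|wrist'
echo '[[[-0.0003,0,0.0005,0,0,0],[0,0,0,0,0,0],[0,0,0,0,0,0]]]' > m.json && python3 steer.py m.json| grep -E 'tcp|wrist'
```

```text
tcp_pos: [0.4716, -0.2884, 0.0147]
wrist_force: [0.3, 0.8, -3.6]
tcp_pos: [0.4719, -0.2887, 0.0145]
wrist_force: [-1.6, 2.0, 3.2]
tcp_pos: [0.4721, -0.2888, 0.0144]
wrist_force: [-5.9, 5.2, 9.9]
```

```bash
echo '[[[0.0002,0,-0.0004,0,0,0],[0,0,0,0,0,0],[0,0,0,0,0,0]]]' > m.json && python3 steer.py m.json .050 20 | tail -4
echo '[[[0,0,0,0,0,0],[0,0,0,0,0,0],[0,0,0,0,0,0]]]' > m.json && python3 steer.py m.json .058
echo '[[[0,0,0,0,0,0],[0,0,0,0,0,0]]]' > m.json && python3 steer.py m.json .068
echo '[[[0,0,-0.015,0,0,0],[0,0,-0.025,0,0,0],[0,0,-0.03,0,0,0],[0,0,-0.04,0,0,0],[0,0,-0.04,0,0,0],[0,0,0,0,0,0],[0,0,0,0,0,0]]]' > m.json && python3 steer.py m.json
```

```text
tool_rot: [-3.139, -0.5, -0.192]
wrist_force: [-2.1, 1.9, 5.7]
finger_gap: 0.0495
gripper_force: 80.5
time_s: 24.9
tcp_pos: [0.4716, -0.2885, 0.0137]
tool_rot: [-3.139, -0.499, -0.193]
wrist_force: [-0.3, -1.4, 0.1]
finger_gap: 0.0583
gripper_force: 0.0
time_s: 25.07
tcp_pos: [0.4715, -0.2885, 0.0137]
tool_rot: [-3.139, -0.499, -0.192]
wrist_force: [0.3, 0.1, 0.4]
finger_gap: 0.068
gripper_force: 0.0
time_s: 25.65
tcp_pos: [0.4015, -0.2769, 0.1493]
tool_rot: [3.137, -0.505, -0.19]
wrist_force: [0.2, 0.0, -0.7]
finger_gap: 0.0676
gripper_force: 0.0
```

Run:
```python
from geo import *
import cv2
f=env.grab_frame("side");cv2.imwrite("pics/side11.png",f);t=env.grab_frame("top");cv2.imwrite("pics/top11.png",t)
m=env.camera_model("wrist");w=env.grab_frame("wrist");cv2.imwrite("pics/w11.png",w)
np.set_printoptions(precision=1,suppress=True)
pts=np.array([[-45,0,31],[45,26,31],[45,-26,31],[18,22,30],[18,-22,30],[-19,26,31],[-19,-26,31],[45,0,6]])/1e3
q=[.4652,-.2872,-.192];print(proj("w",put(q,pts),m),proj("side",put(q,pts)))
g=cv2.cvtColor(w,6)
for r in range(130,330,10): print(r," ".join("%3d"%v for v in g[r,240:400:6]))
b=cv2.imread("pics/side0.png");tb=cv2.imread("pics/top0.png")
def cmp(a,b,n,x0,y0,x1,y1):
    r=cv2.matchTemplate(a[y0-5:y1+5,x0-5:x1+5],b[y0:y1,x0:x1],cv2.TM_CCOEFF_NORMED);_,v,_,l=cv2.minMaxLoc(r);print(n,round(v,3),l[0]-5,l[1]-5)
cmp(f,b,"round",318,188,342,210);cmp(f,b,"sq",364,323,410,360);cmp(f,b,"strapA",262,262,332,292);cmp(f,b,"hookL",246,165,264,184)
cmp(f,b,"strapB",218,224,286,247);cmp(t,tb,"sq",440,202,466,234);cmp(t,tb,"hookRod",172,192,194,228);cmp(t,tb,"handle",157,224,180,256);cmp(t,tb,"awl",216,130,242,182)
```

```text
[[318.2 239.3]
 [290.  141.5]
 [346.4 141.5]
 [294.  169.7]
 [342.5 169.7]
 [288.6 209.5]
 [347.9 209.6]
 [318.2 151.6]] [[323.6 315.3]
 [359.3 298.3]
 [369.2 314.4]
 [348.3 302.4]
 [356.3 316.3]
 [331.2 304.5]
 [340.1 321.1]
 [363.4 315.2]]
130 126 125 124 127 129 132 131 132 134 134 169 176 101 104 122 194 192 196 149 185 177 176 175 174 108  75 182
140 133 132 133 134 135 131 178 182  99 102 137 185 183 181 188 182 176 178 182 188 176 180 182 181 181  78 152
150 133 148 171 174  95  93 129 187 186 143 104 105 106 101  87  77  74 134 181 166 183 183 181 183 183 105  78
160  95  97 131 183 185 186 185 185 181 120 144 171 175 178 183 184 182 117 114 180  67 181 188 190 191 192  77
170 100 182 183 184 181 174 173 175 173 138 113 116 113 105  97  94  93 128 121 192 191  70 180 189 188 188 108
180 175 141 171 173 175 180 180 180 177  93 131 128 129 128 130 130 133 101 125 189 188 189 120 178 180 178 180
190 140 170 179 175 177 176 176 177 181  70 149 189 193 192 194 190 187  81 113 177 180 181 186 196 185 186 187
200 124 179 106 174 179 181 186 189 192  69 152 188 189 188 186 177 179  7
[... 826 characters left out ...]
 43  81 124 124 127 127 126 125 116 114 116  77  80  83 119 119 118 119 121 122 122 124 127 127 125  28  31
290  36 114 115 115 119 119 119 121 122 125 126  81  79  81 132 126 127 126 123 117 112 114 114 115 117  75  32
300  75 122 123 121 124 124 125 127 127  84  83  79  80  77  77  77  77  76 123 122 119 121 120 120 122 108  26
310 128 128 125 123 120 115 114 117 118  78  78  79  75  76 113  80  79  76  77  71  69  71  74  76  79  77  77
320 115 119 120 118 117 120 119 120 119  76  76  76  67  72  73  73  76  77  78  79  78  78  78  78  71  73  78
round 0.997 0 0
sq 0.987 0 0
strapA 0.204 0 0
hookL -0.161 1 0
strapB 0.491 -4 1
sq 0.999 0 0
hookRod 0.952 -1 0
handle 0.984 -1 0
awl 0.997 0 0
```

```bash
echo '[[[0,0,-0.04,0,0,0],[0,0,-0.04,0,0,0],[0,0,-0.02,0,0,0],[0,0,0,0,0,0],[0,0,0,0,0,0]]]' > m.json && python3 steer.py m.json
python3 - <<'E'
from bench import env
import cv2,numpy as np
f=env.grab_frame("side");t=env.grab_frame("top");b=cv2.imread("pics/side0.png");tb=cv2.imread("pics/top0.png")
def cmp(a,b,n,x0,y0,x1,y1,k=6):
    A=cv2.resize(a[y0-5:y1+5,x0-5:x1+5],None,fx=k,fy=k,interpolation=2);B=cv2.resize(b[y0:y1,x0:x1],None,fx=k,fy=k,interpolation=2)
    _,v,_,l=cv2.minMaxLoc(cv2.matchTemplate(A,B,cv2.TM_CCOEFF_NORMED));print(n,round(v,3),round(l[0]/k-5,2),round(l[1]/k-5,2))
cmp(t,tb,"rodlow",180,192,194,212);cmp(t,tb,"handle",157,224,180,256);cmp(t,tb,"handleEnd",157,242,172,256);cmp(t,tb,"restbase",196,190,214,250)
cmp(t,tb,"strapA",272,212,290,276);cmp(t,tb,"strapB",346,205,364,270);cmp(t,tb,"sq",440,202,466,234);cmp(t,tb,"mallet",175,115,210,188)
for n in ("7",):
    a=cv2.imread("pics/top7.png");cmp(a,tb,"top7 rod",180,192,194,212)
    a=cv2.imread("pics/side7.png");cmp(a,b,"side7 leg",248,168,262,184);cmp(a,b,"side7 handle",198,134,226,158)
E
```

```text
time_s: 26.22
tcp_pos: [0.354, -0.2664, 0.2325]
tool_rot: [-3.137, -0.498, -0.193]
wrist_force: [0.6, 0.4, -0.9]
finger_gap: 0.0682
gripper_force: 0.0
rodlow 0.964 -1.17 -0.17
handle 0.987 -0.83 -0.17
handleEnd 0.995 -0.83 -0.17
restbase 0.997 0.0 0.0
strapA 0.984 0.0 0.0
strapB 0.995 0.0 0.0
sq 0.999 0.0 0.0
mallet 0.999 0.0 0.0
top7 rod 0.964 -1.17 -0.17
side7 leg 0.975 -0.17 -0.33
side7 handle 0.962 0.17 0.0
```

```bash
python3 -c "
from bench import env
print(env.hand_in())"
```

```text
the job is handed in; nothing more can be done
None
```

I drew the tag die to the bed's front edge with the hook and set it flat, same way up, in the tray's free compartment. The hook is back in its rest (about 2–3 mm sideways of where it was, inside the channel), the bystanders I checked had not moved, and the job was handed in at about 26 s.

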